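# Feed the bottom seed tray into the work bay and clamp it

### The arm

A 7-joint arm with a two-finger parallel gripper is mounted at the origin on a cart in front of the work surface, level with it; the furniture and walls round the work are solid. World frame = base frame: x ahead of the robot, y to its left, z up, the work surface at z = 0. Lengths are in mm, angles in rad, forces in N, time in s.
With the tool pointing down it reaches from about 350 to 900 mm from the base axis. Payload 7.2 kg.
Tool frame: the origin (TCP) lies between the finger pads; the fingertips stand tips_ahead ahead of it and the grasp point (between the pads) lies 5 mm behind it (tips_ahead is the distance from the TCP to the fingertips, in mm); z points along the fingers, y is the direction in which the jaws open and shut (so a half turn about z gives the same grasp; the last joint's range is limited). The gripper opens to 88 mm and grips with 3 to 60 N. Pads are 20 mm wide; open, the fingers measure 115 mm over their backs; the gripper's body (75 mm by 178 mm) begins 61 mm behind the grasp point.
Start: joints at [-1.213, 0.411, -0.013, 1.596, 0.006, 1.134, -0.082], TCP at [258.165, 569.192, 236.653] pointing down, gripper open.
Joint ranges: [-2.95, 2.95], [-0.29, 1.99], [-1.47, 1.44], [0.14, 2.54], [-1.03, 4.17], [0.13, 1.85], [-2.86, 2.86]. Speed limits (rad/s): [2.39, 2.39, 3.01, 3.01, 3.14, 3.14, 3.14].

### API

Orientations are given as a rotation vector (axis times angle).
In Python, from rig import * gives the robot as it stands. The module is installed in compiled form; this text tells all that it offers.
- The arm moves only by the tool send_rows, never from a script. Its argument "moves" is a list of rows, each an object with "gripper": the opening in per cent of the stroke, from 0 (shut) to 100 (fully open); "xyz": the shift along the world's x, y, z in cm, a list of three; "dr": the turn, a rotation vector about the world's x, y, z in units of 5 degrees (1.0 is 5 degrees), a list of three. A call has 1 to 12 rows; each row shifts and turns the commanded pose from where the row before left it; what a row does not reach is not made up. A row lasts 1/12 s, in which the tool goes at most 41.7 mm and 7.16 degrees, less where a joint would pass 70% of its speed; a pose out of reach is approached as far as the arm can. A call with a gripper value outside its range is refused whole. The fingers move at their own pace and stop on an object; the grip force is fixed at half the most. Time passes only in rows, so rows that do not move let the fingers close. It gives the time, the measured TCP pose, the force and the opening at its end, in the units of the state.
- observe(): the state, without advancing time (a new reading comes with each control period).
- read_camera(name): name is "scene" or "top" or "wrist"; returns the picture (384x512x3 uint8, blue, green, red); there is no depth.
- get_calibration(name): a dict with "fov_y" (degrees; the focal length in pixels is half the picture's height over the tangent of half this angle, whatever the lens; pixels are square), "cx", "cy" (the principal point, pixels), "distortion" ([k1, k2, p1, p2, k3] as OpenCV has them; the pictures are not rectified), "cam_to_world" (4x4, takes a point from camera to world coordinates). Camera axes: x right, y up, looking along -z (the intrinsics and any distortion apply to the point x, -y, -z); pixel columns grow to the right and rows downward; lengths in mm; the calibration is good to about 2 mm. A picture is of the moment at which its call begins: read the wrist's pose just before it. get_calibration takes no time and is no camera call; for the wrist camera it gives the pose at the moment of the call.
- job_done(): hands the job in, once; it reports no verdict.
The state is a dict: "clock": time; "joints": joint angles; "dq": joint speeds; "effort": joint torques, N m; "position": TCP position; "tool_rot": TCP orientation; "force": force on the tool from outside, world axes, zero at the start; "torque": the same for the moment, N m; "finger_gap": finger opening in mm.
Only numpy, scipy, OpenCV 4.12 (cv2) and the standard library are available. Lean on these libraries where they do the work, as an engineer would, in place of code of your own. Each camera call takes 0.05 s, during which the arm holds its last target. There are 200 camera calls.

### The job

Set up the next seed tray: slide the bottom tray out from under the stack in the rack, along the station into the work bay right up to the end stop, letting the trays above settle down level in the rack with the packet still in the top one. Then swing the bay's side clamp fully shut so that it drives the tray home against the far fence. Do not lift any of the trays, and leave the jar and the dish of counted seed where they stand.

Things in the scene. Friction and masses are not known exactly. Their poses are not given: they have to be found in the camera images.
- station: Fixed grey bench station, 126 x 341 x 86 mm (x, y, z), origin at the centre of its underside, y along its length. Trays slide on its floor, 22 mm above the origin. The +y half is the steel rack with the stack; the -y half is the work bay: far (+x) fence 22 mm high, face at local x = 53 mm; end stop 16 mm high, face at local y = -156 mm; clamp along the near (-x) side. A tray is drawn out in -y
- rack (a point): Point on the station floor, mid-rack, local (0, 71, 22) mm: underside centre of the lowest settled tray; axes as the station's. Side guides 2 mm clear, back plate 20 mm clear, two front corner stops 2 mm clear, outer faces at local y = -6 mm, tops 64 mm above the floor; below them a throat 23 mm high passes one tray; the middle 64 mm between them is open
- dock (a point): Point on the station floor in the bay, local (8, -85, 22) mm: underside centre of a tray that is fully home, 1 mm off the end stop and against the far fence; axes as the station's. A tray drawn straight out of the rack runs about 8 mm off the fence
- clamp (a joint): Hinge of the side clamp, rad: 0 shut (plate upright, stopped), 0.7 leaning out to the near side; starts at 0.48 to 0.62, then clear of the tray. Stiff (0.05 N m), stays where left. Axis along y at local x -52, z 6 mm. Plate 118 mm long, centred at local y = -85 mm; shut, its outer face is at x = -54 mm, grip edge -57 mm, and its inner jaw at -39.5 mm, driving the tray to the fence with 2 mm play
- clamp_edge (a point): Crest of the black rubber grip edge along the top of the clamp's aluminium plate, at mid-length, 54 mm from the hinge axis
- tray_1: The bottom tray: white plastic open seed tray 90 x 140 x 18 mm (x, y, z), walls and floor 3 mm, 70 g; origin at the centre of its underside, y along its length; empty, its -y end (the front, with a blank label holder) stands 52 to 62 mm out of the rack beyond the trays above, so that its front wall can be reached from above, inside or outside
- tray_2: Second tray, resting on the rear part of the bottom tray: white plastic open seed tray 90 x 140 x 18 mm (x, y, z), walls and floor 3 mm, 70 g; origin at the centre of its underside, y along its length; as the bottom tray leaves, its rear end comes down on the station floor first, then its front end
- tray_3: Third tray, on the second: white plastic open seed tray 90 x 140 x 18 mm (x, y, z), walls and floor 3 mm, 70 g; origin at the centre of its underside, y along its length
- tray_4: Top tray, on the third: white plastic open seed tray 90 x 140 x 18 mm (x, y, z), walls and floor 3 mm, 70 g; origin at the centre of its underside, y along its length; a seed packet lies in it
- packet: Brown paper seed packet, 118 x 64 x 17 mm, 35 g, lying loose in the top tray; origin at the centre of its underside, x along its length
- dish: Bystander: open clear petri dish with counted seed, 90 mm across, 15 mm high, loose on the table to the right of the station; origin at the centre of its underside
- jar: Bystander: clear sample jar with a red lid, 60 mm across, 78 mm high, loose on the table to the left of the station; origin at the centre of its underside

How it is judged:
By the outcome, as a careful person would: the job done as asked, in the order asked, and still so for the second after the job is handed in, with the robot touching nothing.
It also fails if it takes over 48 s, if anything falls off the work surface, if the arm or the gripper's body presses on something with over 40 N, if the wrist force passes 120 N, or if a joint passes its speed limit or range.

## Working session

There is one attempt and no reset: what is moved stays moved. The work goes in short steps, Python scripts to look and compute and a tool call to move; the robot and the scene stay as the last step left them, time stands still between calls to the robot, and variables do not carry over. Pictures are saved under pics/ and viewed, about 8 in all and at most 12, crops included, and the job is handed in when it is done.

Besides the shell and the picture viewer there is one more tool, called as name(argument=value, ...) on one line, values as JSON. send_rows: Moves the arm, as the interface text tells. Its arguments: {"type":"object","properties":{"moves":{"type":"array"}},"required":["moves"]}

```bash
mkdir -p pics
cat > h.py <<'E'
from rig import *
import numpy as np, cv2
def K(c):
    f=192/np.tan(np.radians(c["fov_y"])/2); return np.array([[f,0,c["cx"]],[0,f,c["cy"]],[0,0,1.]])
def ray(c,px):
    u=cv2.undistortPoints(np.array([[px]],float),K(c),np.array(c["distortion"],float))[0,0]
    T=np.array(c["cam_to_world"]); return T[:3,3],T[:3,:3]@np.array([u[0],-u[1],-1])
def onz(c,px,z):
    o,d=ray(c,px); return o+d*(z-o[2])/d[2]
def proj(c,P):
    T=np.array(c["cam_to_world"]); p=(np.atleast_2d(P)-T[:3,3])@T[:3,:3]; p=p*[1,-1,-1]
    return cv2.projectPoints(p.reshape(-1,1,3),np.zeros(3),np.zeros(3),K(c),np.array(c["distortion"],float))[0][:,0]
def snap(n,f):
    i=read_camera(n); cv2.imwrite("pics/"+f,i); return i
E
python3 - <<'E'
from h import *
s=observe();print(s)
a=snap("scene","s0.png");b=snap("top","t0.png")
for n in("scene","top"):
    c=get_calibration(n);print(n,c["fov_y"],c["distortion"],np.round(c["cam_to_world"],3).tolist())
E
```

```text
{'clock': 0.0, 'joints': array([-1.21322595,  0.41187321, -0.0127557 ,  1.59707063,  0.00564238,
        1.13429911, -0.08219807]), 'dq': array([-0.00080036, -0.0014275 ,  0.00043354,  0.00045343, -0.00100072,
       -0.00226239, -0.00024194]), 'effort': array([ 1.19464701e-03, -5.87931848e+01,  6.42019417e-01, -2.91084749e+01,
       -5.37860685e-02,  1.79958745e-02,  1.17851578e-04]), 'position': array([257.959382  , 568.73279756, 235.81459841]), 'tool_rot': array([-6.63584308e-01, -3.07049706e+00,  2.51466236e-03]), 'force': array([-0.32713338,  0.50134694,  0.55368121]), 'torque': array([ 0.06952515, -0.05534084, -0.04218321]), 'finger_gap': 87.47416555928693}
scene 47.47068841628548 [-0.00683363  0.          0.          0.          0.        ] [[0.835, 0.228, -0.5, -102.82], [-0.55, 0.348, -0.759, -987.649], [0.001, 0.909, 0.416, 600.178], [0.0, 0.0, 0.0, 1.0]]
top 46.47644917216257 [0.01574678 0.         0.         0.         0.        ] [[0.016, 0.99, -0.141, 290.057], [-1.0, 0.015, -0.005, -34.711], [-0.002, 0.141, 0.99, 1533.327], [0.0, 0.0, 0.0, 1.0]]
```

View pics/s0.png

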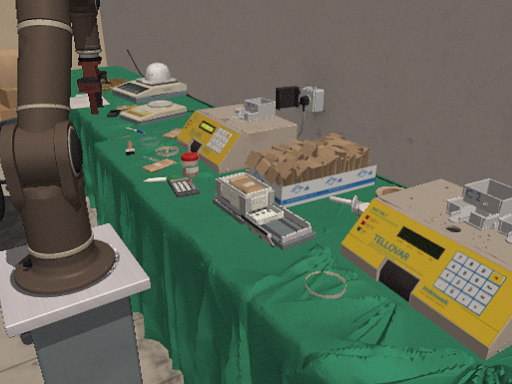

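View pics/t0.png

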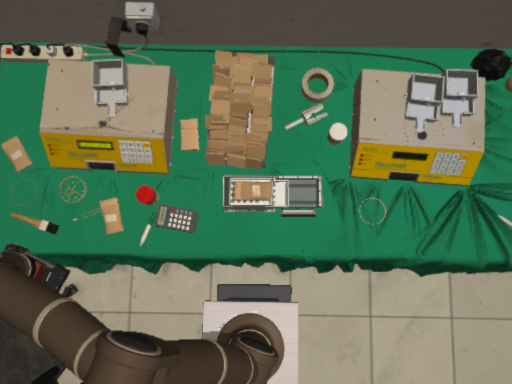

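The top view shows the station at about u 223–322, v 176–213, with its bay on the right (−y). The jar is at (146,195) and the dish at (373,210). Next I enlarge it.

Run:
```python
from h import *
t=cv2.imread("pics/t0.png")[165:225,212:332];s=cv2.imread("pics/s0.png")[160:255,205:320]
t=cv2.resize(t,None,fx=6,fy=6,interpolation=cv2.INTER_CUBIC);cv2.imwrite("pics/t0c.png",t)
c=get_calibration("top")
for p in[(223,177),(322,177),(322,208),(223,212)]:print(p,onz(c,p,60).round())
for p,z in[((146,195),78),((373,210),8)]:print(p,onz(c,p,z).round())
w=get_calibration("wrist");print(np.round(w["cam_to_world"],3).tolist(),w["fov_y"])
```

```text
(223, 177) [560.  99.  60.]
(322, 177) [ 565. -232.   60.]
(322, 208) [ 461. -232.   60.]
(223, 212) [442.  96.  60.]
(146, 195) [492. 349.  78.]
(373, 210) [ 462. -413.    8.]
[[0.412, -0.871, -0.265, 185.012], [0.911, 0.394, 0.122, 602.362], [-0.002, -0.292, 0.956, 384.351], [0.0, 0.0, 0.0, 1.0]] 70.76528378014405
```

View pics/t0c.png

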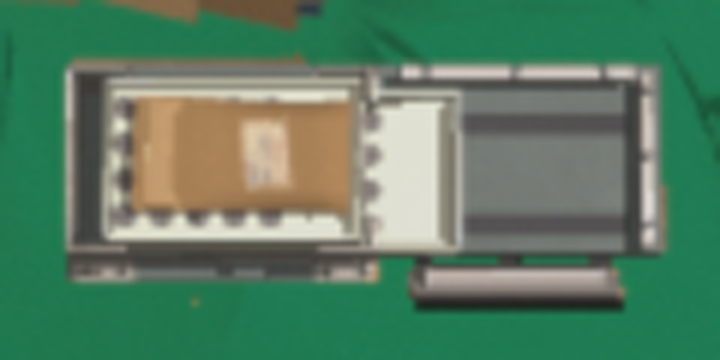

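send_rows(moves=[{"gripper": 40, "xyz": [1.1, -3.1, 0.9], "dr": [0, 0, -0.66]}, {"gripper": 40, "xyz": [1.1, -3.1, 0.9], "dr": [0, 0, -0.66]}, {"gripper": 40, "xyz": [1.1, -3.1, 0.9], "dr": [0, 0, -0.66]}, {"gripper": 40, "xyz": [1.1, -3.1, 0.9], "dr": [0, 0, -0.66]}, {"gripper": 40, "xyz": [1.1, -3.1, 0.9], "dr": [0, 0, -0.66]}, {"gripper": 40, "xyz": [1.1, -3.1, 0.9], "dr": [0, 0, -0.66]}, {"gripper": 40, "xyz": [1.1, -3.1, 0.9], "dr": [0, 0, -0.66]}, {"gripper": 40, "xyz": [1.1, -3.1, 0.9], "dr": [0, 0, -0.66]}, {"gripper": 40, "xyz": [1.1, -3.1, 0.9], "dr": [0, 0, -0.66]}, {"gripper": 40, "xyz": [1.1, -3.1, 0.9], "dr": [0, 0, -0.66]}])

```text
clock: 0.93
position: [368.2, 257.4, 326.9]
tool_rot: [-1.512, -2.753, 0.0]
force: [0.8, 0.4, -0.1]
finger_gap: 35.4
```

send_rows(moves=[{"gripper": 40, "xyz": [1.1, -3.1, 0], "dr": [0, 0, -0.66]}, {"gripper": 40, "xyz": [1.1, -3.1, 0], "dr": [0, 0, -0.66]}, {"gripper": 40, "xyz": [1.1, -3.1, 0], "dr": [0, 0, -0.66]}, {"gripper": 40, "xyz": [1.1, -3.1, 0], "dr": [0, 0, -0.66]}, {"gripper": 40, "xyz": [1.1, -3.1, 0], "dr": [0, 0, -0.66]}, {"gripper": 40, "xyz": [1.1, -3.1, 0], "dr": [0, 0, -0.66]}, {"gripper": 40, "xyz": [1.1, -3.1, 0], "dr": [0, 0, -0.66]}, {"gripper": 40, "xyz": [1.1, -3.1, 0], "dr": [0, 0, -0.66]}, {"gripper": 40, "xyz": [1.1, -3.1, 0], "dr": [0, 0, -0.66]}, {"gripper": 40, "xyz": [1.1, -3.1, 0], "dr": [0, 0, -0.66]}, {"gripper": 40, "xyz": [0, 0, 0], "dr": [0, 0, 0]}, {"gripper": 40, "xyz": [0, 0, 0], "dr": [0, 0, 0]}])

```text
clock: 1.93
position: [478.1, -52.4, 326.4]
tool_rot: [-2.233, -2.21, 0.001]
force: [-0.1, 1.0, -0.3]
finger_gap: 34.9
```

```bash
python3 - <<'E'
from h import *
s=observe();print(s["clock"],s["position"],s["tool_rot"],s["force"],s["finger_gap"])
c=get_calibration("wrist");i=snap("wrist","w1.png");np.save("w1.npy",c,allow_pickle=True);print(np.round(c["cam_to_world"],2).tolist(),c["distortion"],c["cx"],c["cy"])
E
python3 -c "
import cv2;i=cv2.imread('pics/w1.png');cv2.imwrite('pics/w1b.png',cv2.resize(i,(800,600),interpolation=cv2.INTER_CUBIC))"
```

```text
1.9333 [478.06007677 -52.39867144 326.35294795] [-2.23296650e+00 -2.20977815e+00  1.41298167e-03] [-0.14415944  1.01938933 -0.31005929] 34.87665787645824
[[1.0, 0.01, 0.0, 479.26], [-0.01, 0.96, 0.29, 28.31], [-0.0, -0.29, 0.96, 474.76], [0.0, 0.0, 0.0, 1.0]] [-0.05904357  0.          0.          0.          0.        ] 254.52405357275438 193.52159071412464
```

View pics/w1b.png

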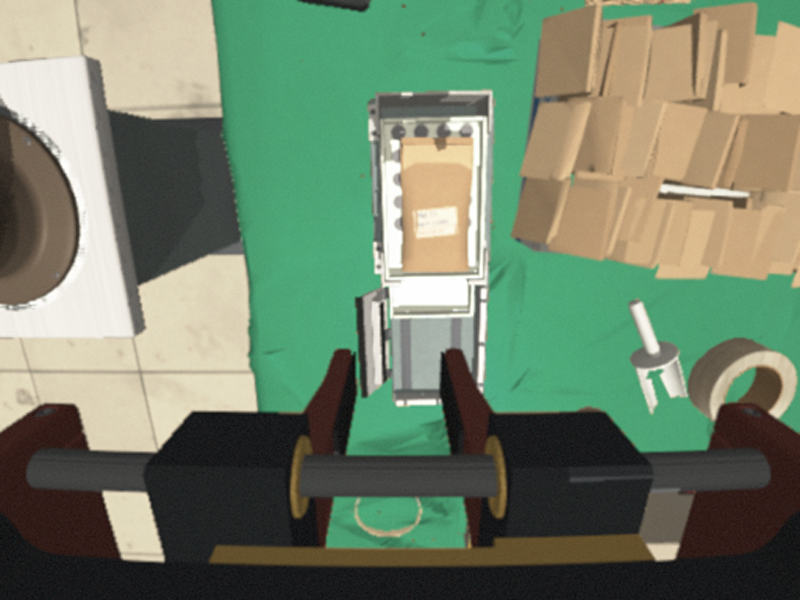

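The wrist view shows the station upright in the picture, at u 375–495, v 90–405 in the enlarged frame. The front wall of tray 1 is near v 317, and the clamp leans left at u 358–385. I crop the front part for measuring.

```bash
python3 -c "
import cv2;i=cv2.imread('pics/w1.png')[165:265,222:322];cv2.imwrite('pics/w1c.png',cv2.resize(i,(600,600),interpolation=cv2.INTER_CUBIC))"
```

```text
(no output)
```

View pics/w1c.png

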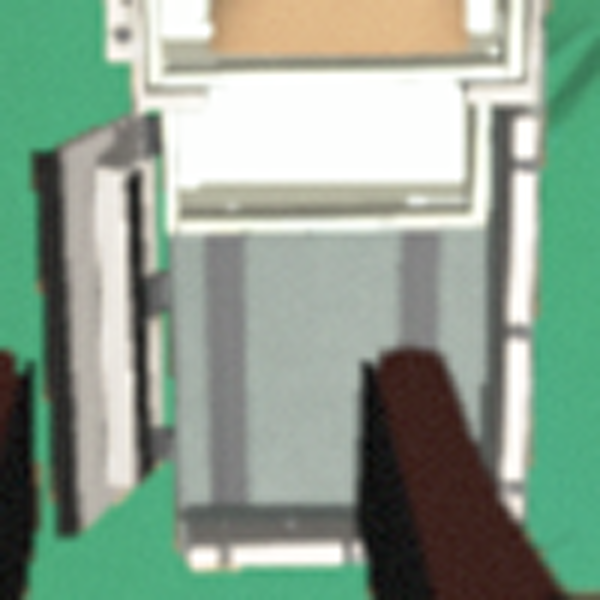

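Run:
```python
from h import *
c=np.load("w1.npy",allow_pickle=True).item()
for n,p,z in[("trayFL",(178,232),40),("trayFR",(490,222),40),("trayInL",(190,210),40),("trayInR",(470,202),40),("fence top in a",(511,110),44),("b",(502,490),44),("fence bot in a",(494,110),22),("stop bottom L",(180,508),22),("stop bot R",(355,510),22),("stop top L",(185,542),38),("stop top R",(350,542),38),("clamp top",(38,155),52),("clamp bot",(62,530),52),("cl in top",(60,150),52),("tray4 front L",(150,85),94),("tray4 front R",(525,75),94)]:
    print(n,onz(c,(222+p[0]/6-.4,165+p[1]/6-.4),z).round(1))
```

```text
trayFL [ 471.8 -122.5   40. ]
trayFR [ 560.2 -120.3   40. ]
trayInL [ 475.2 -115.9   40. ]
trayInR [ 554.3 -114.3   40. ]
fence top in a [563.9 -86.5  44. ]
b [ 566.9 -203.    44. ]
fence bot in a [563.3 -92.3  22. ]
stop bottom L [ 470.8 -220.    22. ]
stop bot R [ 525.6 -221.3   22. ]
stop top L [ 472.5 -222.8   38. ]
stop top R [ 522.6 -223.4   38. ]
clamp top [434.2 -95.8  52. ]
clamp bot [ 436.7 -210.5   52. ]
cl in top [440.2 -94.4  52. ]
tray4 front L [466.4 -66.1  94. ]
tray4 front R [557.1 -64.4  94. ]
```

Five pictures so far. The station yaw is about +1.2°. The tray front's outer face is at y≈−121 with its centre at x≈516, and the end stop face is at y≈−221.5, so about 99 mm of travel is needed. I'll descend inside the front wall.

send_rows(moves=[{"gripper": 40, "xyz": [0.95, -1.25, -2.0], "dr": [0, 0, 0.36]}, {"gripper": 40, "xyz": [0.95, -1.25, -2.0], "dr": [0, 0, 0]}, {"gripper": 40, "xyz": [0.95, -1.25, -2.5], "dr": [0, 0, 0]}, {"gripper": 40, "xyz": [0.95, -1.25, -3.5], "dr": [0, 0, 0]}, {"gripper": 40, "xyz": [0, 0, -3.5], "dr": [0, 0, 0]}, {"gripper": 40, "xyz": [0, 0, -3.5], "dr": [0, 0, 0]}, {"gripper": 40, "xyz": [0, 0, -3.5], "dr": [0, 0, 0]}, {"gripper": 40, "xyz": [0, 0, -3.0], "dr": [0, 0, 0]}, {"gripper": 40, "xyz": [0, 0, -1.5], "dr": [0, 0, 0]}, {"gripper": 40, "xyz": [0, 0, -1.0], "dr": [0, 0, 0]}, {"gripper": 40, "xyz": [0, 0, 0], "dr": [0, 0, 0]}, {"gripper": 40, "xyz": [0, 0, 0], "dr": [0, 0, 0]}])

```text
clock: 2.98
position: [516.3, -99.9, 66.9]
tool_rot: [-2.192, -2.25, -0.0]
force: [1.2, 0.3, -0.2]
finger_gap: 35.0
```

Run:
```python
from h import *
s=observe();print(s["clock"],s["position"],s["tool_rot"],s["force"],s["finger_gap"])
c=get_calibration("wrist");i=snap("wrist","w2.png");np.save("w2.npy",c,allow_pickle=True)
cv2.imwrite('pics/w2b.png',cv2.resize(i[:,106:406],None,fx=1.56,fy=1.56,interpolation=cv2.INTER_CUBIC))
```

```text
2.9833 [516.32677864 -99.94809708  66.91050925] [-2.19223456e+00 -2.24964370e+00 -2.70491116e-04] [ 1.16168008  0.31197374 -0.22115609] 34.964821916319345
```

View pics/w2b.png

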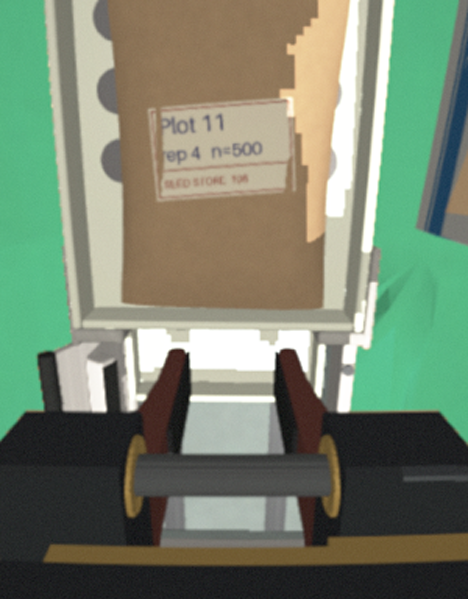

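The fingertips (enlarged (178,350) and (288,350)) are inside the front compartment, just behind the wall (v≈395). The tips come out about 13 mm ahead of the TCP. I lower to TCP z≈42, then pull slowly.

send_rows(moves=[{"gripper": 40, "xyz": [-0.1, 0, -0.8], "dr": [0, 0, 0]}, {"gripper": 40, "xyz": [0, 0, -0.8], "dr": [0, 0, 0]}, {"gripper": 40, "xyz": [0, 0, -0.5], "dr": [0, 0, 0]}, {"gripper": 40, "xyz": [0, 0, -0.3], "dr": [0, 0, 0]}, {"gripper": 40, "xyz": [0, 0, 0], "dr": [0, 0, 0]}, {"gripper": 40, "xyz": [0, 0, 0], "dr": [0, 0, 0]}])

```text
clock: 3.53
position: [515.1, -100.9, 42.5]
tool_rot: [-2.194, -2.248, 0.0]
force: [0.6, -0.4, 0.0]
finger_gap: 35.1
```

send_rows(moves=[{"gripper": 40, "xyz": [0, -0.2, 0], "dr": [0, 0, 0]}, {"gripper": 40, "xyz": [0, -0.2, 0], "dr": [0, 0, 0]}, {"gripper": 40, "xyz": [0, -0.2, 0], "dr": [0, 0, 0]}, {"gripper": 40, "xyz": [0, -0.2, 0], "dr": [0, 0, 0]}, {"gripper": 40, "xyz": [0, -0.2, 0], "dr": [0, 0, 0]}, {"gripper": 40, "xyz": [0, -0.2, 0], "dr": [0, 0, 0]}, {"gripper": 40, "xyz": [0, -0.2, 0], "dr": [0, 0, 0]}, {"gripper": 40, "xyz": [0, -0.2, 0], "dr": [0, 0, 0]}])

```text
clock: 4.2
position: [515.5, -115.3, 42.9]
tool_rot: [-2.192, -2.249, -0.003]
force: [0.2, 7.2, 3.7]
finger_gap: 35.2
```

send_rows(moves=[{"gripper": 40, "xyz": [0.005, -0.25, 0], "dr": [0, 0, 0]}, {"gripper": 40, "xyz": [0.005, -0.25, 0], "dr": [0, 0, 0]}, {"gripper": 40, "xyz": [0.005, -0.25, 0], "dr": [0, 0, 0]}, {"gripper": 40, "xyz": [0.005, -0.25, 0], "dr": [0, 0, 0]}, {"gripper": 40, "xyz": [0.005, -0.25, 0], "dr": [0, 0, 0]}, {"gripper": 40, "xyz": [0.005, -0.25, 0], "dr": [0, 0, 0]}, {"gripper": 40, "xyz": [0.005, -0.25, 0], "dr": [0, 0, 0]}, {"gripper": 40, "xyz": [0.005, -0.25, 0], "dr": [0, 0, 0]}, {"gripper": 40, "xyz": [0.005, -0.25, 0], "dr": [0, 0, 0]}, {"gripper": 40, "xyz": [0.005, -0.25, 0], "dr": [0, 0, 0]}, {"gripper": 40, "xyz": [0.005, -0.25, 0], "dr": [0, 0, 0]}, {"gripper": 40, "xyz": [0.005, -0.25, 0], "dr": [0, 0, 0]}])

```text
clock: 5.2
position: [516.1, -144.1, 42.9]
tool_rot: [-2.19, -2.249, -0.004]
force: [-0.3, 10.3, 5.8]
finger_gap: 35.2
```

Run:
```python
from h import *
i=snap("wrist","w3.png");j=snap("scene","s3.png")
a=cv2.resize(i[100:300,150:350],(500,500));b=cv2.resize(j[160:260,210:320],(300,273))
o=np.zeros((500,800,3),np.uint8);o[:,:500]=a;o[:273,500:]=b;cv2.imwrite('pics/m3.png',o)
```

```text
(no output)
```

View pics/m3.png

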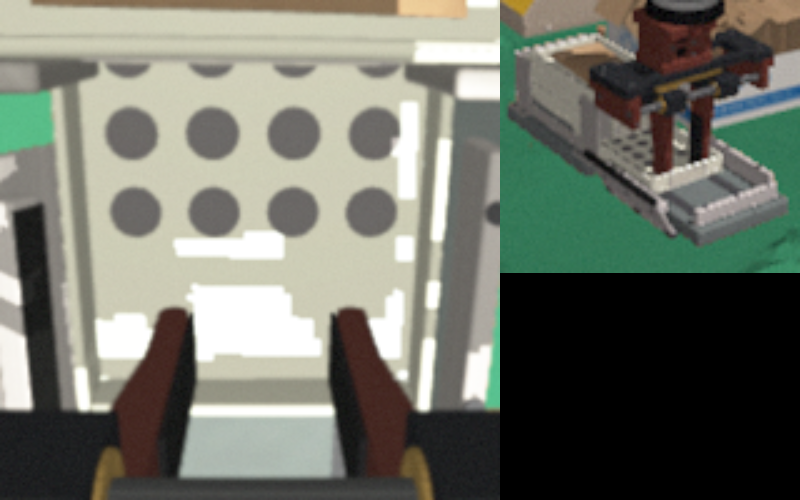

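The picture shows the tray sliding straight out with the stack held in the rack. I continue.

send_rows(moves=[{"gripper": 40, "xyz": [0.005, -0.25, 0], "dr": [0, 0, 0]}, {"gripper": 40, "xyz": [0.005, -0.25, 0], "dr": [0, 0, 0]}, {"gripper": 40, "xyz": [0.005, -0.25, 0], "dr": [0, 0, 0]}, {"gripper": 40, "xyz": [0.005, -0.25, 0], "dr": [0, 0, 0]}, {"gripper": 40, "xyz": [0.005, -0.25, 0], "dr": [0, 0, 0]}, {"gripper": 40, "xyz": [0.005, -0.25, 0], "dr": [0, 0, 0]}, {"gripper": 40, "xyz": [0.005, -0.25, 0], "dr": [0, 0, 0]}, {"gripper": 40, "xyz": [0.005, -0.25, 0], "dr": [0, 0, 0]}, {"gripper": 40, "xyz": [0.005, -0.25, 0], "dr": [0, 0, 0]}, {"gripper": 40, "xyz": [0.005, -0.25, 0], "dr": [0, 0, 0]}, {"gripper": 40, "xyz": [0.005, -0.25, 0], "dr": [0, 0, 0]}, {"gripper": 40, "xyz": [0.005, -0.25, 0], "dr": [0, 0, 0]}])

```text
clock: 6.3
position: [516.3, -177.1, 42.6]
tool_rot: [-2.194, -2.248, 0.0]
force: [-0.5, 1.5, 2.1]
finger_gap: 34.9
```

send_rows(moves=[{"gripper": 40, "xyz": [0.005, -0.2, 0], "dr": [0, 0, 0]}, {"gripper": 40, "xyz": [0.005, -0.2, 0], "dr": [0, 0, 0]}, {"gripper": 40, "xyz": [0.005, -0.2, 0], "dr": [0, 0, 0]}, {"gripper": 40, "xyz": [0.005, -0.2, 0], "dr": [0, 0, 0]}, {"gripper": 40, "xyz": [0.005, -0.2, 0], "dr": [0, 0, 0]}, {"gripper": 40, "xyz": [0.005, -0.2, 0], "dr": [0, 0, 0]}, {"gripper": 40, "xyz": [0.005, -0.2, 0], "dr": [0, 0, 0]}, {"gripper": 40, "xyz": [0.005, -0.2, 0], "dr": [0, 0, 0]}, {"gripper": 40, "xyz": [0, -0.2, 0], "dr": [0, 0, 0]}, {"gripper": 40, "xyz": [0, -0.2, 0], "dr": [0, 0, 0]}])

```text
clock: 7.13
position: [516.7, -197.2, 42.6]
tool_rot: [2.194, 2.248, -0.0]
force: [-0.6, 0.3, 0.9]
finger_gap: 35.0
```

send_rows(moves=[{"gripper": 40, "xyz": [0, -0.15, 0], "dr": [0, 0, 0]}, {"gripper": 40, "xyz": [0, -0.15, 0], "dr": [0, 0, 0]}, {"gripper": 40, "xyz": [0, -0.15, 0], "dr": [0, 0, 0]}, {"gripper": 40, "xyz": [0, -0.1, 0], "dr": [0, 0, 0]}, {"gripper": 40, "xyz": [0, -0.1, 0], "dr": [0, 0, 0]}, {"gripper": 40, "xyz": [0, -0.1, 0], "dr": [0, 0, 0]}, {"gripper": 40, "xyz": [0, 0, 0], "dr": [0, 0, 0]}])

```text
clock: 7.72
position: [516.7, -204.6, 42.7]
tool_rot: [2.194, 2.248, -0.0]
force: [-0.2, 0.1, -0.7]
finger_gap: 35.1
```

send_rows(moves=[{"gripper": 40, "xyz": [0, -0.1, 0], "dr": [0, 0, 0]}, {"gripper": 40, "xyz": [0, -0.1, 0], "dr": [0, 0, 0]}, {"gripper": 40, "xyz": [0, -0.1, 0], "dr": [0, 0, 0]}])

```text
clock: 7.97
position: [516.8, -207.4, 42.6]
tool_rot: [2.194, 2.249, -0.0]
force: [0.4, 0.6, -0.2]
finger_gap: 35.3
```

send_rows(moves=[{"gripper": 40, "xyz": [0, -0.1, 0], "dr": [0, 0, 0]}, {"gripper": 40, "xyz": [0, -0.1, 0], "dr": [0, 0, 0]}, {"gripper": 40, "xyz": [0, -0.05, 0], "dr": [0, 0, 0]}, {"gripper": 40, "xyz": [0, 0, 0], "dr": [0, 0, 0]}])

```text
clock: 8.3
position: [516.8, -209.3, 42.6]
tool_rot: [-2.193, -2.248, -0.001]
force: [-0.3, 3.0, 1.5]
finger_gap: 35.1
```

Run:
```python
from h import *
s=observe();print(s["position"],s["force"])
c=get_calibration("wrist");np.save("w4.npy",c,allow_pickle=True)
i=snap("wrist","w4.png");j=snap("scene","s4.png");t=snap("top","t4.png")
a=cv2.resize(i[80:280,150:350],(500,500));b=cv2.resize(j[160:260,210:320],(300,273),interpolation=cv2.INTER_CUBIC);t=cv2.resize(t[165:225,212:332],(300,150),interpolation=cv2.INTER_CUBIC)
o=np.zeros((500,800,3),np.uint8);o[:,:500]=a;o[:273,500:]=b;o[300:450,500:]=t;cv2.imwrite('pics/m4.png',o)
```

```text
[ 516.78287832 -209.32633628   42.63951156] [-0.34198973  2.99785882  1.51939313]
```

View pics/m4.png

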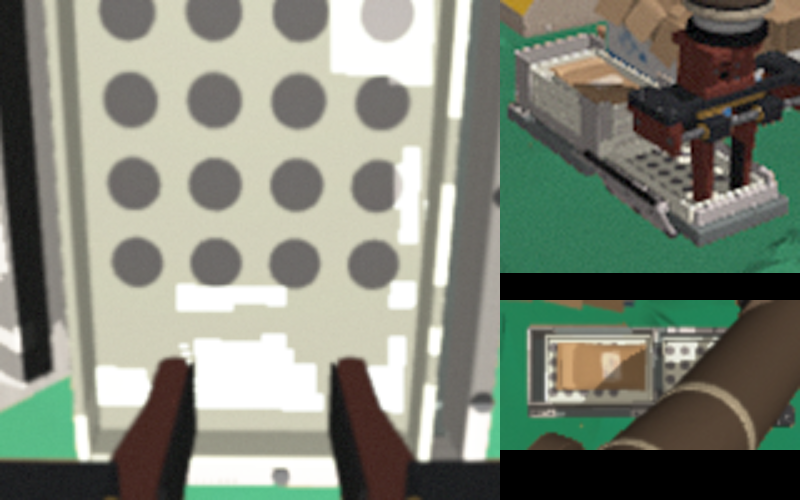

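The tray's front wall sits right at the end stop, with the stack apparently settled and the packet in place. I press 1.5 mm further to confirm contact with the stop.

send_rows(moves=[{"gripper": 40, "xyz": [0, -0.1, 0], "dr": [0, 0, 0]}, {"gripper": 40, "xyz": [0, -0.05, 0], "dr": [0, 0, 0]}, {"gripper": 40, "xyz": [0, 0, 0], "dr": [0, 0, 0]}])

```text
clock: 8.7
position: [516.8, -209.4, 42.6]
tool_rot: [-2.191, -2.248, -0.002]
force: [-0.0, 7.6, 4.1]
finger_gap: 35.3
```

send_rows(moves=[{"gripper": 40, "xyz": [0, 0.4, 0], "dr": [0, 0, 0]}, {"gripper": 40, "xyz": [0, 0.4, 0], "dr": [0, 0, 0]}, {"gripper": 40, "xyz": [0, 0, 1.5], "dr": [0, 0, 0]}, {"gripper": 40, "xyz": [0, 0, 3], "dr": [0, 0, 0]}, {"gripper": 0, "xyz": [0, 0, 3.5], "dr": [0, 0, 0]}, {"gripper": 0, "xyz": [-3, 1.3, 0], "dr": [0, 0, 0]}, {"gripper": 0, "xyz": [-3.2, 1.3, 0], "dr": [0, 0, 0]}, {"gripper": 0, "xyz": [-3.2, 1.3, 0], "dr": [0, 0, 0]}, {"gripper": 0, "xyz": [-3.2, 1.2, 0], "dr": [0, 0, 0]}, {"gripper": 0, "xyz": [0, 0, 0], "dr": [0, 0, 0]}, {"gripper": 0, "xyz": [0, 0, 0], "dr": [0, 0, 0]}])

```text
clock: 9.62
position: [389.7, -151.9, 122.9]
tool_rot: [2.194, 2.248, 0.002]
force: [1.2, -0.4, 0.7]
finger_gap: 0.6
```

Run:
```python
from h import *
s=observe();print(s["clock"],s["position"],s["force"],s["finger_gap"])
c=get_calibration("wrist");np.save("w5.npy",c,allow_pickle=True)
i=snap("wrist","w5.png");j=snap("scene","s5.png");t=snap("top","t5.png")
a=cv2.resize(i,(600,450));b=cv2.resize(j[160:260,210:320],(200,182),interpolation=cv2.INTER_CUBIC)
o=np.zeros((600,800,3),np.uint8);o[:450,:600]=a;o[:182,600:]=b;o[450:600,:300]=cv2.resize(t[165:225,212:332],(300,150),interpolation=cv2.INTER_CUBIC);cv2.imwrite('pics/m5.png',o)
```

```text
9.6167 [ 389.68535231 -151.9303835   122.88622772] [ 1.17289799 -0.36796889  0.7045331 ] 0.5649318522624585
```

View pics/m5.png

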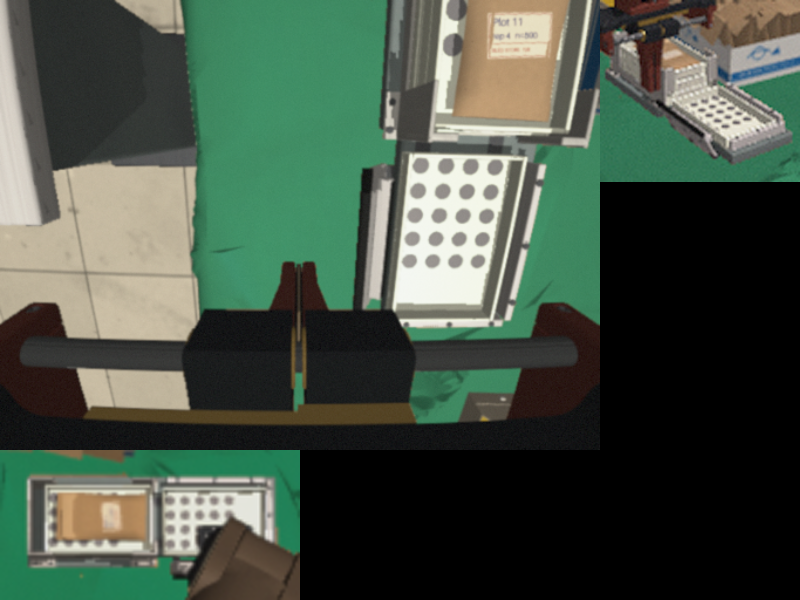

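The tray is home at the stop, the stack is level, and the clamp is still open (u 360–390). The fingers are at u≈300, clear on the near side. I lower and start the push.

send_rows(moves=[{"gripper": 0, "xyz": [0, 0, -2.5], "dr": [0, 0, 0]}, {"gripper": 0, "xyz": [0, 0, -2.5], "dr": [0, 0, 0]}, {"gripper": 0, "xyz": [0, 0, -2.0], "dr": [0, 0, 0]}, {"gripper": 0, "xyz": [0, 0, -0.3], "dr": [0, 0, 0]}, {"gripper": 0, "xyz": [0.5, 0, 0], "dr": [0, 0, 0]}, {"gripper": 0, "xyz": [0.5, 0, 0], "dr": [0, 0, 0]}, {"gripper": 0, "xyz": [0.5, 0, 0], "dr": [0, 0, 0]}, {"gripper": 0, "xyz": [0.4, 0, 0], "dr": [0, 0, 0]}, {"gripper": 0, "xyz": [0.3, 0, 0], "dr": [0, 0, 0]}, {"gripper": 0, "xyz": [0.3, 0, 0], "dr": [0, 0, 0]}, {"gripper": 0, "xyz": [0.3, 0, 0], "dr": [0, 0, 0]}, {"gripper": 0, "xyz": [0.2, 0, 0], "dr": [0, 0, 0]}])

```text
clock: 10.77
position: [421.3, -152.2, 49.9]
tool_rot: [2.194, 2.248, 0.001]
force: [0.4, 1.0, 0.0]
finger_gap: 0.6
```

send_rows(moves=[{"gripper": 0, "xyz": [0.2, 0, 0], "dr": [0, 0, 0]}, {"gripper": 0, "xyz": [0.2, 0, 0], "dr": [0, 0, 0]}, {"gripper": 0, "xyz": [0.2, 0, 0], "dr": [0, 0, 0]}, {"gripper": 0, "xyz": [0.2, 0, 0], "dr": [0, 0, 0]}, {"gripper": 0, "xyz": [0.2, 0, 0], "dr": [0, 0, 0]}])

```text
clock: 11.18
position: [430.6, -152.3, 49.5]
tool_rot: [-2.194, -2.248, 0.0]
force: [-1.6, 0.4, 1.0]
finger_gap: 1.0
```

send_rows(moves=[{"gripper": 0, "xyz": [0.2, 0, 0], "dr": [0, 0, 0]}, {"gripper": 0, "xyz": [0.2, 0, 0], "dr": [0, 0, 0]}, {"gripper": 0, "xyz": [0.15, 0, 0], "dr": [0, 0, 0]}, {"gripper": 0, "xyz": [0.15, 0, 0], "dr": [0, 0, 0]}, {"gripper": 0, "xyz": [0.15, 0, 0], "dr": [0, 0, 0]}, {"gripper": 0, "xyz": [0.15, 0, 0], "dr": [0, 0, 0]}])

```text
clock: 11.68
position: [440.9, -152.3, 49.6]
tool_rot: [-2.194, -2.248, 0.0]
force: [-1.6, -0.1, 1.2]
finger_gap: 0.6
```

send_rows(moves=[{"gripper": 0, "xyz": [0.15, 0, 0], "dr": [0, 0, 0]}, {"gripper": 0, "xyz": [0.15, 0, 0], "dr": [0, 0, 0]}, {"gripper": 0, "xyz": [0.1, 0, 0], "dr": [0, 0, 0]}])

```text
clock: 11.93
position: [445.0, -152.3, 49.7]
tool_rot: [2.194, 2.248, 0.0]
force: [-1.4, 0.2, 0.7]
finger_gap: 0.6
```

send_rows(moves=[{"gripper": 0, "xyz": [0.1, 0, 0], "dr": [0, 0, 0]}, {"gripper": 0, "xyz": [0.1, 0, 0], "dr": [0, 0, 0]}, {"gripper": 0, "xyz": [0.1, 0, 0], "dr": [0, 0, 0]}])

```text
clock: 12.18
position: [446.7, -152.3, 49.5]
tool_rot: [-2.193, -2.247, 0.002]
force: [-7.2, 0.2, 6.9]
finger_gap: 0.4
```

send_rows(moves=[{"gripper": 0, "xyz": [0.1, 0, 0], "dr": [0, 0, 0]}, {"gripper": 0, "xyz": [0.1, 0, 0], "dr": [0, 0, 0]}, {"gripper": 0, "xyz": [0, 0, 0], "dr": [0, 0, 0]}])

```text
clock: 12.43
position: [446.8, -152.2, 49.2]
tool_rot: [-2.192, -2.244, 0.004]
force: [-10.6, -0.2, 8.2]
finger_gap: 1.0
```

send_rows(moves=[{"gripper": 0, "xyz": [0.1, 0, 0], "dr": [0, 0, 0]}, {"gripper": 0, "xyz": [0.1, 0, 0], "dr": [0, 0, 0]}, {"gripper": 0, "xyz": [0, 0, 0], "dr": [0, 0, 0]}])

```text
clock: 12.68
position: [446.9, -152.1, 49.0]
tool_rot: [-2.19, -2.241, 0.006]
force: [-16.1, -0.4, 13.0]
finger_gap: 0.6
```

send_rows(moves=[{"gripper": 0, "xyz": [-0.6, 0, 0], "dr": [0, 0, 0]}, {"gripper": 0, "xyz": [-1.5, 0, 0], "dr": [0, 0, 0]}, {"gripper": 0, "xyz": [-2.5, 0, 0], "dr": [0, 0, 0]}, {"gripper": 0, "xyz": [0, 0, 3], "dr": [0, 0, 0]}, {"gripper": 0, "xyz": [0, 0, 3.5], "dr": [0, 0, 0]}, {"gripper": 0, "xyz": [0, 0, 3.5], "dr": [0, 0, 0]}, {"gripper": 0, "xyz": [0, 0, 3.5], "dr": [0, 0, 0]}, {"gripper": 0, "xyz": [0, 0, 3.5], "dr": [0, 0, 0]}, {"gripper": 0, "xyz": [2, 0, 3.5], "dr": [0, 0, 0]}, {"gripper": 0, "xyz": [2, 0, 3], "dr": [0, 0, 0]}, {"gripper": 0, "xyz": [0, 0, 0], "dr": [0, 0, 0]}])

```text
clock: 13.6
position: [451.8, -152.3, 290.6]
tool_rot: [2.185, 2.244, 0.012]
force: [0.7, -0.3, -0.4]
finger_gap: 0.3
```

Run:
```python
from h import *
s=observe();print(s["clock"],s["position"],s["force"],s["finger_gap"])
c=get_calibration("wrist");np.save("w6.npy",c,allow_pickle=True)
i=snap("wrist","w6.png");j=snap("scene","s6.png");t=snap("top","t6.png")
o=np.zeros((600,800,3),np.uint8)
o[:,:500]=cv2.resize(i[40:280,210:410],(500,600),interpolation=cv2.INTER_CUBIC);o[:273,500:]=cv2.resize(j[160:260,210:320],(300,273),interpolation=cv2.INTER_CUBIC);o[300:490,500:]=cv2.resize(t[150:245,130:400],(300,190));cv2.imwrite('pics/m6.png',o)
```

```text
13.6 [ 451.80495176 -152.33679073  290.5931149 ] [ 0.74791264 -0.34312688 -0.42756556] 0.31140091314631896
```

View pics/m6.png

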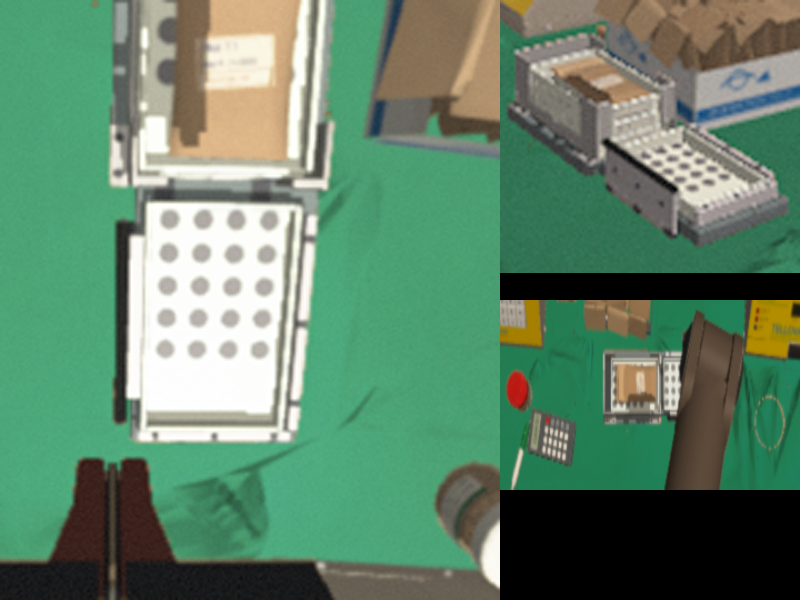

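Run:
```python
from h import *
c=np.load("w6.npy",allow_pickle=True).item()
for n,p,z in[("tray RL top L",(146,203),40),("top R",(303,206),40),("fence in top",(307,212),44),("fence in bot",(295,410),44),("clamp outer top",(119,222),60),("bot",(115,420),60),("clamp inner top",(131,222),60),("tray front mid",(215,430),40),("tray rear mid",(222,202),40),("endstop in",(215,432),38)]:
    print(n,onz(c,(210+p[0]/2.5-.3,40+p[1]/2.5-.3),z).round(1))
t0,t6=cv2.imread("pics/t0.png"),cv2.imread("pics/t6.png")
def cen(t,red):
    h=cv2.cvtColor(t,cv2.COLOR_BGR2HSV);m=cv2.inRange(h,(0,180,100),(8,255,255))[150:240,120:180];q=np.argwhere(m);return q.mean(0)
print(cen(t0,1),cen(t6,1),np.abs(t0[185:235,350:395].astype(int)-t6[185:235,350:395]).mean())
```

```text
tray RL top L [472.6 -85.   40. ]
top R [563.5 -83.7  40. ]
fence in top [565.  -86.9  44. ]
fence in bot [ 570.5 -206.9   44. ]
clamp outer top [457.  -94.8  60. ]
bot [ 458.1 -210.2   60. ]
clamp inner top [463.6 -94.7  60. ]
tray front mid [ 522.1 -222.8   40. ]
tray rear mid [516.3 -83.1  40. ]
endstop in [ 522.6 -224.9   38. ]
[44.63468635 25.50184502] [44.65073529 25.52941176] 3.9832592592592593
```

```bash
python3 -c "
from rig import *
print(observe()['clock']);print(job_done())"
```

```text
13.75
the job is handed in; nothing more can be done
None
```

The bottom tray is in the work bay against the end stop, the side clamp is shut, and I handed the job in at 13.75 s. I hooked the tray from inside its front wall with the fingers part open and slid it out along −y, without gripping or lifting it. I then pushed the clamp shut with closed fingers and backed the arm off clear.

- **End stop:** the tray stopped moving while the push force rose to 7.6 N. The last picture puts its front about 1–2 mm from the stop.
- **Far fence:** the tray's edge measures about 1.5 mm or less from the fence, which is within the measuring error.
- **Clamp:** it stopped firmly at 16 N. Its edge is at x ≈ 457–458 mm; I expected about 458 mm when shut.
- **Stack and packet:** I judged this by eye only. The trays look settled and level in the rack, and the packet is still in the top one.
- **Jar and dish:** the jar's lid stayed within 0.05 px in the top view. The dish shows no visible shift, though I did not measure its centre.

No check failed. I did not look again after handing in. My early estimates of the fence position from different features differed by about 4 mm, which did not affect the result because I closed on contact force.

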